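# Hang the sampling probe centred in the rinse glass

### The arm

A 6-joint arm with a two-finger parallel gripper is mounted at the origin on the work surface. World frame = base frame: x ahead of the robot, y to its left, z up, the work surface at z = 0. Lengths are in m, angles in rad, forces in N, time in s.
With the tool pointing down it reaches from about 0.25 to 0.775 m from the base axis. Payload 8.9 kg.
Tool frame: the origin (TCP) lies between the finger pads, 19 mm behind the fingertips; this is the grasp point; z points along the fingers, y is the line along which they close (so a half turn about z gives the same grasp; the last joint's range is limited). The gripper opens to 85 mm and grips with 20 to 120 N. Pads are 22 mm wide; open, the fingers measure 114 mm over their backs; the gripper's body (76 mm by 85 mm) begins 54 mm behind the grasp point. The pads swing forward as they close: fully open they stand 13 mm farther back than shut.
Start: joints at [-0.139, 0.291, -0.153, 1.127, 0, 1.431], TCP at [0.525, 0, 0.25] pointing down, gripper open.
Joint ranges: [-2.52, 2.52], [-0.91, 1.74], [-1.3, 1.37], [-1.96, 2.02], [-1.52, 1.47], [-3.14, 3.14]. Speed limits (rad/s): [2.22, 2.22, 2.79, 3.14, 3.14, 3.14].

### API

Orientations are given as a unit quaternion [w, x, y, z].
In Python, from plant import robot gives the robot as it stands.
- The arm moves only by the tool send_rows, never from a script. Its argument "rows" is a list of rows, each a list of 4 numbers: the shift along the tool's x, y, z in m, then the turn about the tool's z in rad. A call has 1 to 10 rows; each row shifts and turns the commanded pose from where the row before left it, along the tool's axes as they then stand; what a row does not reach is not made up. A row lasts 1/8 s, in which the tool goes at most 62.5 mm and 10.7 degrees, less where a joint would pass 70% of its speed; a pose out of reach is approached as far as the arm can. A call is refused whole if a number of a shift passes 0.0625 or a number of a turn 0.188, either way. A call with a gripper value outside its range is refused whole. "gripper" is the closure, from 0 (fully open) to 1 (shut), set as the call begins (left out, the last holds). The fingers move at their own pace and stop on an object; "force" is the grip in N (left out, the last holds). Time passes only in rows, so rows that do not move let the fingers close. It gives the time, the measured TCP pose, the force, the opening and the grip force at its end, in the units of the state.
- robot.get_state(): the state, without advancing time (a new reading comes with each control period).
- robot.snapshot(name): name is "scene" or "side" or "wrist"; returns a dict with "img" (480x640x3 uint8, blue, green, red), "fov_y" (degrees; the focal length in pixels is half the picture's height over the tangent of half this angle, whatever the lens; pixels are square), "cx", "cy" (the principal point, pixels), "R" (3x3) and "t" (3): a world point X has camera coordinates R X + t. Camera axes: x right, y down, z forward; pixel columns grow to the right and rows downward; lengths in m; the calibration is good to about 2 mm. The wrist camera is an equidistant fisheye: a pixel r from the principal point sees the ray r / f radians off the axis. A picture is of the moment at which its call begins. There is no depth.
- robot.hand_in(): hands the job in; it is judged then, once.
The state is a dict: "time": time; "qpos": joint angles; "qd": joint speeds; "joint_torque": joint torques, N m; "eef_pos": TCP position; "eef_rot": TCP orientation; "contact_force": force on the tool from outside, world axes, zero at the start; "wrist_torque": the same for the moment, N m; "gripper_width": finger opening in m; "gripper_force": force on a finger pad.
Only numpy, scipy, OpenCV 4.12 (cv2) and the standard library are available. Lean on these libraries where they do the work, as an engineer would, in place of code of your own. Each camera call takes 0.05 s, during which the arm holds its last target. There are 200 camera calls.

### The job

Take the sampling probe out of its stand by its square grip block, squeezing it gently with no more than about 40 N, and lower it from above through the hole of the rinse station's guide plate, touching neither the plate nor the glass below. Bring the tip about 25 mm below the rim of the glass and finish there holding the probe still, upright and centred in the hole; do not let go. Leave everything else on the bench as it is.

Things in the scene. Friction and masses are not known exactly. Their poses are not given: they have to be found in the camera images.
- probe: the sampling probe (75 to 150 g): steel rod 8 mm thick, 120 mm long; above it a round flange 28 mm across, 4 mm thick; above that a grey plastic grip block 20 x 20 mm square, 40 mm tall. Origin at the rod's lower tip, z up the rod; the block's faces look along x and y. Flange underside at z = 120 mm, block from 124 to 164 mm. Starts upright in the stand, flange resting on its top.
- probe_grip (a point): point on the probe's axis in the grip block, 148 mm above the tip and 24 mm above the flange's top: a good height for the TCP, the fingertips then clear the flange by about 5 mm
- probe_mid (a point): point on the probe's axis 68 mm above the tip: about where the guide plate is when the probe is down
- stand: the parking stand, fixed: an aluminium bench bracket with a base of 100 x 110 mm, a wall on its -x side and a top plate of 92 x 90 x 12 mm, whose top is 135 mm above the table. Origin on the table under the hole; z up.
- stand_hole (a point): centre of the stand's 17 mm hole, in the top face of its plate (135 mm up). Lift the probe straight up by more than 120 mm to clear it.
- station: the rinse station, fixed: a white base of 110 x 130 x 12 mm with a glass cylinder standing on it and, above the glass, an aluminium guide plate (70 x 130 x 12 mm) on two steel posts 14 mm thick at y = +52 and -52 mm. Origin on the table on the axis of bore and glass; z up; y along the long side of the plate.
- guide (a point): centre of the guide bore (23 mm wide, through the 12 mm plate) in the top face of the plate, 130 mm above the table; z up along the bore
- glass_rim (a point): centre of the mouth of the glass cylinder (60 mm across outside, 54 mm inside), 87 mm above the table, straight under the bore: 43 mm below the plate's top face and 31 mm below its underside; the inner floor of the glass is 70 mm below this rim
- vial: bystander, to be left alone: small capped amber vial, 28 mm across, 50 mm tall. Origin at the centre of its underside.
- jar: bystander, to be left alone: small white screw-cap jar, 44 mm across, 60 mm tall. Origin at the centre of its underside.
- bottle: bystander, to be left alone: clear bottle with a blue cap, 72 mm across, 160 mm tall. Origin at the centre of its underside.
- driver: bystander, to be left alone: screwdriver, 170 mm long, lying flat. Lies along its own x; origin on its underside.
- beaker: bystander, to be left alone: empty open glass beaker, 64 mm across, 75 mm tall. Origin at the centre of its underside.
- spanner: bystander, to be left alone: spanner, 140 mm long, lying flat. Lies along its own x; origin on its underside.
- tray: bystander, to be left alone: open white plastic tray, 100 x 140 x 30 mm. Origin at the centre of its underside.
There are look-alikes about, which are no part of the job. Of the things that look like the probe, the smallest one is meant. What is shaped like the stand but green or turquoise is not meant.

How it is judged:
On the way, in this order (a step that is already met when the one before it is completed fails the run):
1. the probe is lifted out of its stand, in the fingers (contact force between the fingers and probe above 2 N and z of probe in the frame of stand above 0.138 m).
2. the probe's tip is over the guide hole, above the plate (contact force between the fingers and probe above 2 N and horizontal distance between probe and guide below 0.007 m and z of probe in the frame of guide above 0.002 m).
At the end, for the whole second after the job is handed in: the fingers hold the probe and nothing else carries or touches it; its tip is 25 mm (within 13 mm) below the rim of the glass; the rod is within 4.5 mm of the axis both in the bore and at the tip, upright within 4 degrees, and still (under 15 mm/s) (contact force between the fingers and probe above 2 N and contact force between probe and stand below 0.2 N and z of probe in the frame of glass_rim between -0.038 and -0.012 m and horizontal distance between probe and glass_rim below 0.0045 m and horizontal distance between probe_mid and guide below 0.0045 m and angle between probe's own z axis and vertical below 0.07 rad and linear speed of probe below 0.015 m/s and contact force between probe and station below 0.2 N); the arm keeps its last pose, push and grip.
It fails at once if the station (guide plate, posts, glass) is touched by anything (contact force between anything else and station above 0.3 N).
It fails at once if the probe is squeezed hard (both pads together over 120 N: a grip of some 60 N) (contact force between the fingers and probe above 120 N).
It fails at once if a bystander is moved by more than 20 mm (distance of any of vial, jar, bottle, driver, beaker, spanner, tray from where it was at the start of the episode above 0.02 m).
It also fails if it takes over 48 s, if anything falls off the work surface, if the arm or the gripper's body presses on something with over 40 N, if the wrist force passes 120 N, or if a joint passes its speed limit or range.

## Working session

There is one attempt and no reset: what is moved stays moved. The work goes in short steps, Python scripts to look and compute and a tool call to move; the robot and the scene stay as the last step left them, time stands still between calls to the robot, and variables do not carry over. Pictures are saved under pics/ and viewed, at most 10 in all, crops included, and the job is handed in when it is done.

Besides the shell and the picture viewer there is one more tool, called after ">>>" as a command line: name --pt "numbers of a row" for each row, then --argument value for the rest. send_rows: Moves the arm, as the interface text tells. Its arguments: {"type":"object","properties":{"rows":{"type":"array"},"gripper":{"type":"number"},"force":{"type":"number"}},"required":["rows"]}

```bash
mkdir -p pics
cat > h.py <<'E'
import numpy as np, cv2, pickle
from plant import robot
def snap(n,tag):
    s=robot.snapshot(n); cv2.imwrite(f'pics/{tag}.png',s['img']); pickle.dump(s,open(f'pics/{tag}.pkl','wb')); return s
def load(tag): return pickle.load(open(f'pics/{tag}.pkl','rb'))
def ray(s,u,v,fish=False):
    R=np.array(s['R']);t=np.array(s['t']);f=240/np.tan(np.radians(s['fov_y'])/2)
    x,y=u-s['cx'],v-s['cy']
    if fish:
        r=np.hypot(x,y);a=r/f;d=np.array([x/r*np.sin(a),y/r*np.sin(a),np.cos(a)]) if r>0 else np.array([0,0,1.])
    else: d=np.array([x/f,y/f,1.])
    d=R.T@d; return -R.T@t,d/np.linalg.norm(d)
def onz(s,u,v,z,fish=False):
    o,d=ray(s,u,v,fish); return o+d*(z-o[2])/d[2]
def tri(rs):
    A=sum(np.eye(3)-np.outer(d,d) for o,d in rs);b=sum((np.eye(3)-np.outer(d,d))@o for o,d in rs)
    p=np.linalg.solve(A,b); return p,[np.linalg.norm(np.cross(p-o,d)) for o,d in rs]
def proj(s,X,fish=False):
    c=np.array(s['R'])@X+np.array(s['t']);f=240/np.tan(np.radians(s['fov_y'])/2)
    if fish:
        r=np.hypot(c[0],c[1]);a=np.arctan2(r,c[2]);return np.array([s['cx']+f*a*c[0]/r,s['cy']+f*a*c[1]/r])
    return np.array([s['cx']+f*c[0]/c[2],s['cy']+f*c[1]/c[2]])
E
python3 - <<'E'
from h import *
for n in ['scene','side','wrist']:
    s=snap(n,n+'0'); print(n,s['fov_y'],-np.array(s['R']).T@s['t'],np.array(s['R'])[2],s['cx'],s['cy'])
print(robot.get_state())
E
```

```text
scene 46.75478847417247 [1.58483956 0.08297794 0.90991104] [-0.79226278 -0.07098514 -0.60603696] 321.7282166176945 242.0419081279421
side 54.44818923152166 [0.3450631  0.95930411 0.70104471] [ 0.19641718 -0.84568257 -0.49622704] 314.5973785574289 246.3775325854906
wrist 65.70646984690485 [0.52418903 0.07467234 0.37238036] [-0.00099784 -0.29149656 -0.95657136] 320.91609061366825 235.89545776356067
{'time': 0.15, 'qpos': array([-1.39303725e-01,  2.91160450e-01, -1.53932300e-01,  1.12666264e+00,
        1.38442588e-05,  1.43152257e+00]), 'qd': array([ 0.00070889, -0.00108093,  0.00293818,  0.00101307, -0.00026933,
       -0.00139684]), 'joint_torque': array([ 1.43475558e-03, -5.37369597e+01,  3.31521606e+01,  1.14745408e-02,
       -1.60248046e-04, -2.47105180e-05]), 'eef_pos': array([5.24710394e-01, 4.67424024e-05, 2.49566939e-01]), 'eef_rot': array([-3.87042819e-04,  7.07117299e-01,  7.07096101e-01, -2.83192950e-04]), 'contact_force': array([-0.09939011, -0.06678969, -0.04745413]), 'wrist_torque': array([-0.01716349, -0.0238509 ,  0.00606899]), 'gripper_force': 0.0, 'gripper_width': 0.0853756449033974}
```

View pics/scene0.png

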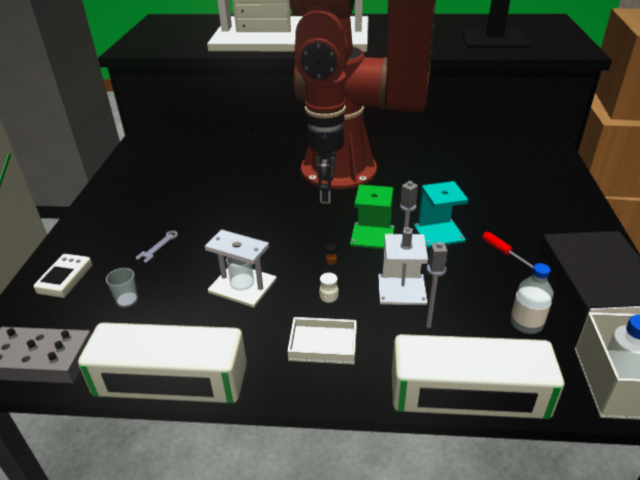

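View pics/side0.png

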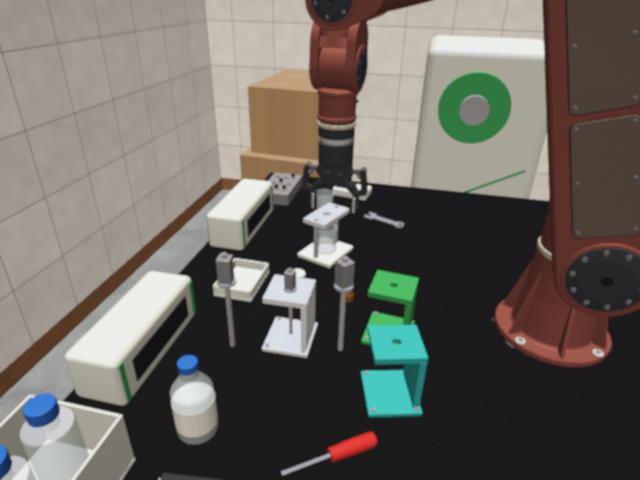

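View pics/wrist0.png

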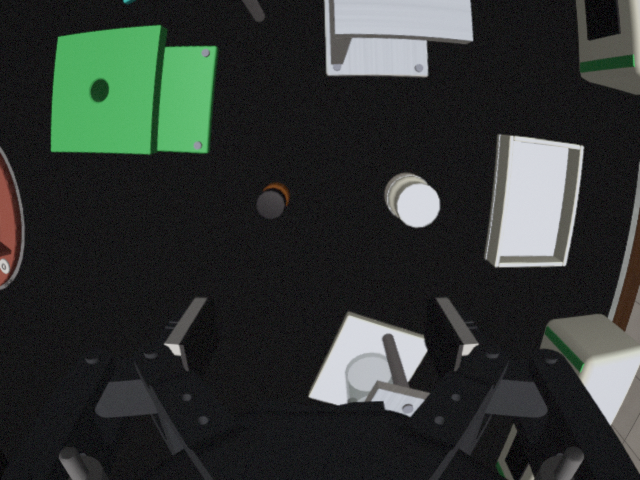

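The scene view shows the stand with the small probe at (405,240), larger look-alikes at (438,255) and (408,195), and the station at (240,250). In the side view the probe block is at (290,278) and the station plate at (326,214). In the wrist view the stand is at the top and the station at the bottom (370,370). Next: enlarged crops for pixel work.

Run:
```python
from h import *
a=load('scene0')['img'];b=load('side0')['img']
def c(im,x,y,w=100,h=75): return cv2.resize(im[y:y+h,x:x+w],(400,300),interpolation=cv2.INTER_CUBIC)
cv2.imwrite('pics/c0.png',np.vstack([np.hstack([c(a,365,180),c(a,195,225)]),np.hstack([c(b,245,250),c(b,285,190)])]))
```

```text
(no output)
```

View pics/c0.png

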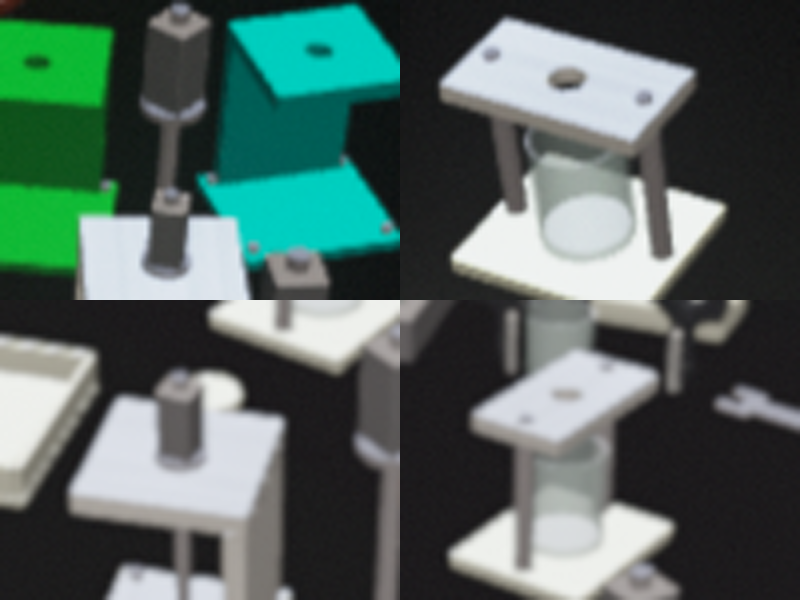

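Run:
```python
from h import *
a=load('scene0');b=load('side0');w=load('wrist0')
A=lambda x,y,o:(o[0]+x/4-.375,o[1]+y/4-.375)
def both(n,pa,oa,pb,ob):
    p,e=tri([ray(a,*A(*pa,oa)),ray(b,*A(*pb,ob))]);print(n,p.round(4),np.round(e,4))
both('blocktop',(171,199),(365,180),(180,82),(245,250))
both('flange',(165,264),(365,180),(181,159),(245,250))
both('bore',(167,78),(195,225),(168,94),(285,190))
print('bore z.13',onz(a,*A(167,78,(195,225)),.13),onz(b,*A(168,94,(285,190)),.13))
for q in [(106,17),(297,70),(233,138),(41,84)]: print('sc corner',onz(a,*A(*q,(195,225)),.13).round(4))
for q in [(175,48),(258,77),(158,142),(70,112)]: print('side corner',onz(b,*A(*q,(285,190)),.13).round(4))
for q in [(80,218),(235,218)]: print('stand back',onz(a,*A(*q,(365,180)),.135).round(4))
for q in [(117,97),(284,117),(240,218),(69,190)]: print('stand side',onz(b,*A(*q,(245,250)),.135).round(4))
# decoys tops
for n,pa,pb in [('dec1',(180,14),None)]: pass
p=tri([ray(a,438,244),ray(b,225,256)]);print('decoyA',p)
p=tri([ray(a,409.5,184),ray(b,344,261)]);print('decoyB',p)
```

```text
blocktop [0.5772 0.184  0.1818] [0.0004 0.0004]
flange [0.5766 0.1845 0.1348] [0.0004 0.0004]
bore [ 0.5826 -0.2056  0.1303] [0.0002 0.0002]
bore z.13 [ 0.58245547 -0.20558291  0.13      ] [ 0.58264896 -0.20642909  0.13      ]
sc corner [ 0.5244 -0.2543  0.13  ]
sc corner [ 0.5713 -0.1312  0.13  ]
sc corner [ 0.6353 -0.1577  0.13  ]
sc corner [ 0.5915 -0.2777  0.13  ]
side corner [ 0.5944 -0.2846  0.13  ]
side corner [ 0.5261 -0.2511  0.13  ]
side corner [ 0.5733 -0.1322  0.13  ]
side corner [ 0.6419 -0.1605  0.13  ]
stand back [0.5345 0.1369 0.135 ]
stand back [0.5304 0.2269 0.135 ]
stand side [0.6274 0.1372 0.135 ]
stand side [0.5335 0.1328 0.135 ]
stand side [0.5336 0.2271 0.135 ]
stand side [0.6243 0.2263 0.135 ]
decoyA (array([0.69201029, 0.23652317, 0.2293974 ]), [np.float64(0.0009409824187731537), np.float64(0.0009409824187732227)])
decoyB (array([0.46333171, 0.19193511, 0.22814773]), [np.float64(0.0013121953252961554), np.float64(0.0013121953252963176)])
```

>>> send_rows --pt "0.023 0.0065 -0.0065 0" --pt "0.023 0.0065 -0.0065 0" --pt "0.023 0.0065 -0.0065 0" --pt "0.023 0.0065 -0.0065 0" --pt "0.023 0.0065 -0.0065 0" --pt "0.023 0.0065 -0.0065 0" --pt "0.023 0.0065 -0.0065 0" --pt "0.023 0.0065 -0.0065 0" --pt "0 0 0 0" --pt "0 0 0 0" --gripper 0.0 --force 30

```text
time: 1.4
eef_pos: [0.5767, 0.1836, 0.3015]
eef_rot: [-0.0, 0.707, 0.707, -0.0]
contact_force: [-0.4, -0.4, -0.8]
gripper_width: 0.0854
gripper_force: 0.0
```

Run:
```python
from h import *
s=snap('wrist','wrist1');st=robot.get_state();print(st['time'],st['eef_pos'],st['eef_rot'])
X=np.array([.577,.184,.179]);print(proj(s,X,True),proj(s,np.array([.577,.184,.135]),True))
u,v=proj(s,X,True).astype(int)
c=s['img'][max(0,v-75):v+75,u-100:u+100];print(u,v,c.shape);cv2.imwrite('pics/w1c.png',cv2.resize(c,None,fx=4,fy=4,interpolation=cv2.INTER_CUBIC))
```

```text
1.45 [0.57668339 0.18332187 0.30159283] [-1.52722424e-04  7.07261721e-01  7.06951657e-01 -4.34978116e-04]
[322.35305368 234.95623592] [322.17418809 219.09477806]
322 234 (150, 200, 3)
```

View pics/w1c.png

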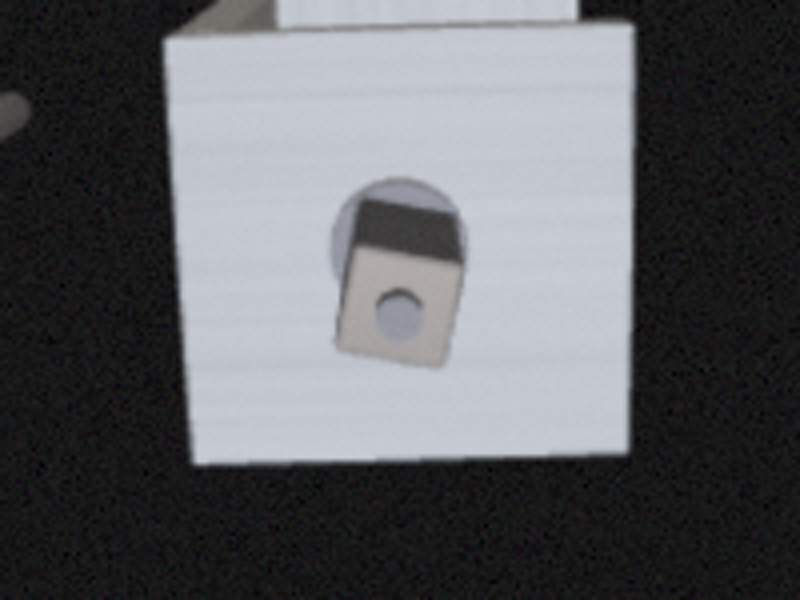

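The crop shows the block's top face with corners (357,246), (463,264), (443,366), (336,347), so it is turned about 10° clockwise, on the flange centred at about (399,247).

Run:
```python
from h import *
s=load('wrist1');A=lambda x,y:(222+x/4-.375,159+y/4-.375)
P=np.array([onz(s,*A(*q),.179,True) for q in [(357,246),(463,264),(443,366),(336,347)]])
print(P.round(4),P.mean(0))
for i in range(4):
    d=P[(i+1)%4]-P[i];print(np.linalg.norm(d),np.degrees(np.arctan2(d[1],d[0])))
print('flange c',onz(s,*A(399,247),.139,True))
for q in [(165,38),(634,22),(629,454),(194,465)]: print('stand',onz(s,*A(*q),.135,True).round(4))
# height check: three views of block-top centre
B=lambda x,y,o:(o[0]+x/4-.375,o[1]+y/4-.375)
a=load('scene0');b=load('side0')
print(tri([ray(a,*B(171,199,(365,180))),ray(b,*B(180,82,(245,250))),ray(s,*A(400,306),True)]))
```

```text
[[0.5692 0.1946 0.179 ]
 [0.5873 0.1914 0.179 ]
 [0.584  0.1729 0.179 ]
 [0.5654 0.1764 0.179 ]] [0.5764543  0.18382622 0.179     ]
0.018392012387111304 -10.00419437890967
0.01875287874080526 -100.06276124081454
0.018981109091561397 169.32653897934858
0.018541095139084644 78.11980674432102
flange c [0.57635485 0.18397842 0.139     ]
stand [0.5304 0.2256 0.135 ]
stand [0.6225 0.2287 0.135 ]
stand [0.6251 0.1377 0.135 ]
stand [0.5328 0.1353 0.135 ]
(array([0.57686728, 0.18431258, 0.1816799 ]), [np.float64(0.0004997848744116649), np.float64(0.0006074113929535063), np.float64(0.0005197896793123849)])
```

>>> send_rows --pt "0.0005 0 0 0.09" --pt "0 0 0 0.09" --pt "0 0 0.03 0" --pt "0 0 0.03 0" --pt "0 0 0.03 0" --pt "0 0 0.03 0" --pt "0 0 0.012 0" --pt "0 0 0.0065 0" --pt "0 0 0 0"

```text
time: 2.58
eef_pos: [0.5773, 0.1844, 0.164]
eef_rot: [0.0, 0.768, 0.641, 0.0]
contact_force: [0.1, -0.3, 0.5]
gripper_width: 0.0855
gripper_force: 0.0
```

Run:
```python
from h import *
st=robot.get_state();q=st['eef_rot'];print(st['time'],st['eef_pos'],q,st['contact_force'])
from scipy.spatial.transform import Rotation as Ro
print(Ro.from_quat([*q[1:],q[0]]).as_matrix())
```

```text
2.575 [0.57727438 0.18437988 0.16398645] [1.51614204e-04 7.67863937e-01 6.40612906e-01 2.34984665e-04] [ 0.08016054 -0.29282421  0.50595272]
[[ 1.79230098e-01  9.83807026e-01  5.55124531e-04]
 [ 9.83807168e-01 -1.79230163e-01  6.82302599e-05]
 [ 1.66620469e-04  5.33906577e-04 -9.99999844e-01]]
```

Positioned within 1 mm; close gently (fingers centre along x; the hole's clearance allows it).

>>> send_rows --pt "0 0 0 0" --pt "0 0 0 0" --pt "0 0 0 0" --pt "0 0 0 0" --pt "0 0 0 0" --pt "0 0 0 0" --pt "0 0 0 0" --pt "0 0 0 0" --gripper 1.0 --force 30

```text
time: 3.58
eef_pos: [0.5771, 0.1846, 0.1638]
eef_rot: [0.0, 0.768, 0.641, 0.0]
contact_force: [0.6, -0.1, 5.4]
gripper_width: 0.0197
gripper_force: 32.1
```

>>> send_rows --pt "0 0 -0.005 0" --pt "0 0 -0.015 0" --pt "0 0 -0.02 0" --pt "0 0 -0.025 0" --pt "0 0 -0.025 0" --pt "0 0 -0.025 0" --pt "0 0 -0.02 0" --pt "0 0 -0.01 0" --pt "0 0 0 0"

```text
time: 4.7
eef_pos: [0.5772, 0.1845, 0.3091]
eef_rot: [0.0, 0.768, 0.641, 0.0]
contact_force: [0.1, -0.7, -0.8]
gripper_width: 0.0198
gripper_force: 31.4
```

Run:
```python
from h import *
s=snap('scene','scene2');b=snap('side','side2')
st=robot.get_state();print(st['time'],st['eef_pos'],st['gripper_force'],st['contact_force'])
p=st['eef_pos']
c=[]
for k in (s,b):
    u,v=proj(k,p-[0,0,.07]).astype(int);print(u-50,v-75)
    c.append(cv2.resize(k['img'][v-75:v+75,u-50:u+50],(400,600),interpolation=cv2.INTER_CUBIC))
cv2.imwrite('pics/c2.png',np.hstack(c))
```

```text
4.8 [0.5767152  0.1844469  0.30782361] 31.356189250946045 [-0.96505339 -0.19808343 -0.85006618]
359 133
239 171
```

View pics/c2.png

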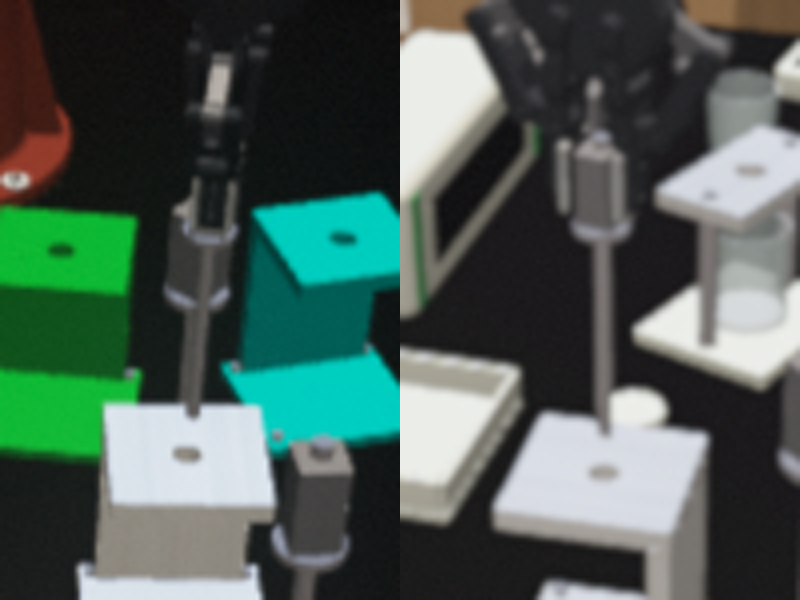

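The probe is held and clear of the stand: in the crop its tip is at (193,412) in the scene half and (205,432) in the side half, with the flange at (208,235) and (202,231). Checking tilt and the rod's offset from the TCP.

Run:
```python
from h import *
a=load('scene2');b=load('side2')
B=lambda x,y,o:(o[0]+x/4-.375,o[1]+y/4-.375)
t=tri([ray(a,*B(193,412,(359,133))),ray(b,*B(205,433,(239,171)))])
f=tri([ray(a,*B(208,236,(359,133))),ray(b,*B(202,231,(239,171)))])
print(t,f,f[0]-t[0])
# where TCP-based vertical rod would appear
p=np.array([.5768,.1845,.3079])
for k,o in ((a,(359,133)),(b,(239,171))):
    for d in (.148,.026): print((proj(k,p-[0,0,d])-o)*4+1.5)
```

```text
(array([0.57581348, 0.18505555, 0.16220469]), [np.float64(0.000776240428404989), np.float64(0.0007762404284050653)]) (array([0.57658784, 0.18416433, 0.279249  ]), [np.float64(0.00024496042714858263), np.float64(0.0002449604271485584)]) [ 0.00077436 -0.00089123  0.11704431]
[192.58078306 417.45671894]
[209.28010298 232.3589632 ]
[204.50312373 434.71589323]
[201.62767066 226.02622106]
```

>>> send_rows --pt "-0.01 0 0 0" --pt "-0.02 0.002 0 0" --pt "-0.03 0.0025 0 0" --pt "-0.03 0.0025 0 0" --pt "-0.03 0.0025 0 0" --pt "-0.03 0.0025 0 0" --pt "-0.03 0.0025 0 0" --pt "-0.03 0.0025 0 0" --pt "-0.03 0.0025 0 0" --pt "-0.03 0.0025 0 0"

```text
time: 6.05
eef_pos: [0.5494, -0.0872, 0.3084]
eef_rot: [0.0, 0.768, 0.64, -0.0]
contact_force: [0.9, 0.5, -0.9]
gripper_width: 0.0198
gripper_force: 31.4
```

>>> send_rows --pt "-0.03 0 0 0" --pt "-0.018 0 0 0" --pt "-0.008 0 0 0" --pt "0 0 0 0" --pt "0 0 0 0"

```text
time: 6.68
eef_pos: [0.5404, -0.1395, 0.3085]
eef_rot: [-0.0, 0.768, 0.641, 0.0]
contact_force: [0.3, -0.4, -0.4]
gripper_width: 0.0194
gripper_force: 31.4
```

Run:
```python
from h import *
s=snap('wrist','wrist3');st=robot.get_state();print(st['time'],st['eef_pos'],st['eef_rot'],st['gripper_force'])
X=np.array([.5823,-.206,.13]);u,v=proj(s,X,True).astype(int);print(u,v)
y0=max(0,min(v-75,330));x0=u-100
c=s['img'][y0:y0+150,x0:x0+200];print(x0,y0);cv2.imwrite('pics/w3c.png',cv2.resize(c,None,fx=4,fy=4,interpolation=cv2.INTER_CUBIC))
```

```text
6.725 [ 0.54041477 -0.13938775  0.30853313] [-5.87737214e-05  7.67471952e-01  6.41082517e-01  8.32547954e-05] 31.35677397251129
381 279
281 204
```

View pics/w3c.png

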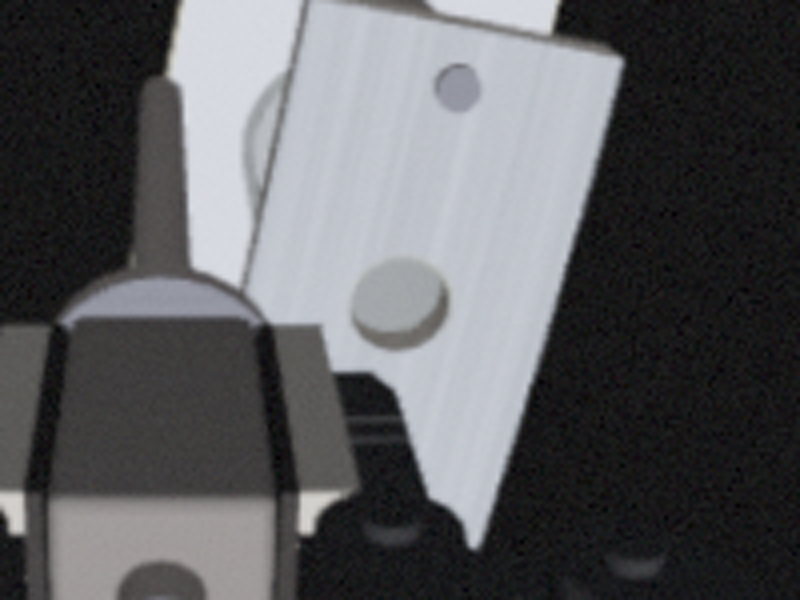

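The wrist crop shows the bore clearly, centred at about (400,304), and the held rod's tip at about (162,82).

Run:
```python
from h import *
s=load('wrist3');A=lambda x,y:(281+x/4-.375,204+y/4-.375)
h=onz(s,*A(400,304),.13,True);print('bore',h)
a=load('scene0');b=load('side0');B=lambda x,y,o:(o[0]+x/4-.375,o[1]+y/4-.375)
print(tri([ray(a,*B(167,78,(195,225))),ray(b,*B(168,94,(285,190))),ray(s,*A(400,304),True)]))
p=np.array([.5404,-.1394,.3085]);
print('tip seen',onz(s,*A(162,83),p[2]-.148,True),'pred px',(proj(s,p-[0,0,.148],True)-[281,204])*4+1.5)
T=np.array([.5822,-.206]);
for hh in (h[:2],):
  d=hh-p[:2];print(d, 'tool x,y',d@[.1785,.984],d@[.984,-.1785])
```

```text
bore [ 0.58176338 -0.20601254  0.13      ]
(array([ 0.58219704, -0.20579964,  0.13010679]), [np.float64(0.00030279411144868996), np.float64(0.0003801670926884488), np.float64(0.000471974713958649)])
tip seen [ 0.54013529 -0.13830155  0.1605    ] pred px [164.41989695  88.27642531]
[ 0.04136338 -0.06661254] tool x,y -0.05816337267972921 0.05259190628774787
```

>>> send_rows --pt "-0.008 0.0075 0 0" --pt "-0.0145 0.013 0 0" --pt "-0.0145 0.013 0 0" --pt "-0.0145 0.013 0 0" --pt "-0.0066 0.0063 0 0" --pt "0 0 0 0" --pt "0 0 0 0" --pt "0 0 0 0"

```text
time: 7.72
eef_pos: [0.5817, -0.2062, 0.3087]
eef_rot: [0.0, 0.768, 0.641, 0.0]
contact_force: [-0.3, 0.0, -1.1]
gripper_width: 0.0196
gripper_force: 31.3
```

Run:
```python
from h import *
s=snap('scene','scene4');b=snap('side','side4')
st=robot.get_state();print(st['time'],st['eef_pos'],st['eef_rot'])
p=np.array([.582,-.206,.15])
c=[]
for k in (s,b):
    u,v=proj(k,p).astype(int);print(u-50,v-75)
    c.append(cv2.resize(k['img'][v-75:v+75,u-50:u+50],(400,600),interpolation=cv2.INTER_CUBIC))
    e=st['eef_pos']
    for d in (.148,.028): print((proj(k,e-[0,0,d])-[u-50,v-75])*4+1.5)
cv2.imwrite('pics/c4.png',np.hstack(c))
```

```text
7.825 [ 0.58172203 -0.20637925  0.30877743] [1.15323412e-04 7.67659244e-01 6.40858227e-01 7.42204116e-05]
185 162
[199.75071771 286.4809742 ]
[173.97360149 107.23941611]
277 131
[202.50978647 290.28250874]
[207.63721168 125.34032608]
```

View pics/c4.png

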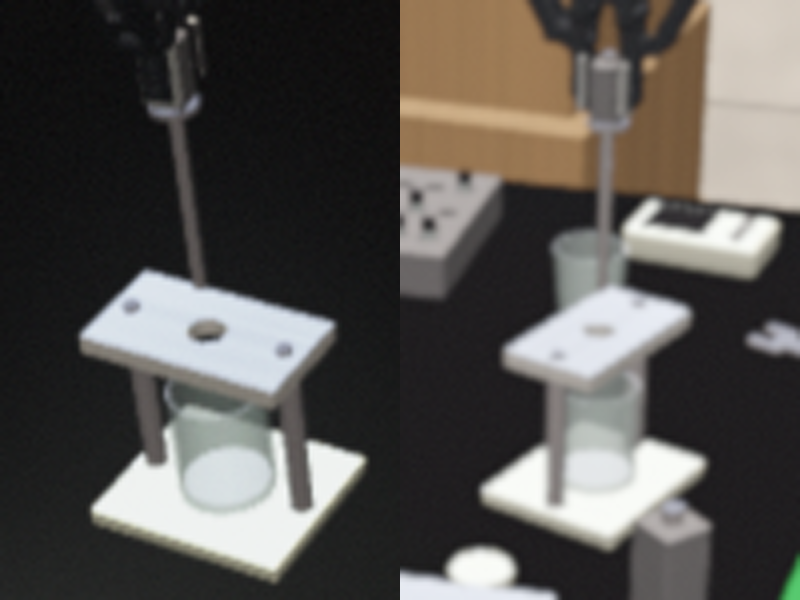

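The crop shows the rod upright with its tip at (201,285) and (202,289), in line with the bore at (207,330) and (199,330). Lowering in two stages.

>>> send_rows --pt "0 0 0.006 0" --pt "0 0 0.01 0" --pt "0 0 0.01 0" --pt "0 0 0.01 0" --pt "0 0 0.006 0" --pt "0 0 0 0"

```text
time: 8.57
eef_pos: [0.5816, -0.2067, 0.266]
eef_rot: [-0.0, 0.768, 0.641, -0.0]
contact_force: [-0.3, 0.3, -0.1]
gripper_width: 0.0193
gripper_force: 31.3
```

>>> send_rows --pt "0 0 0.006 0" --pt "0 0 0.01 0" --pt "0 0 0.01 0" --pt "0 0 0.01 0" --pt "0 0 0.01 0" --pt "0 0 0.006 0" --pt "0 0 0.004 0" --pt "0 0 0 0" --pt "0 0 0 0" --pt "0 0 0 0"

```text
time: 9.82
eef_pos: [0.582, -0.2069, 0.2108]
eef_rot: [0.0, 0.768, 0.641, 0.0]
contact_force: [0.3, 0.8, -0.8]
gripper_width: 0.0193
gripper_force: 31.3
```

Run:
```python
from h import *
s=snap('scene','scene5');b=snap('side','side5')
st=robot.get_state();print(st['time'],st['eef_pos'],st['eef_rot'],st['contact_force'],st['gripper_force'])
p=np.array([.582,-.206,.13])
c=[]
for k in (s,b):
    u,v=proj(k,p).astype(int);print(u-50,v-75)
    c.append(cv2.resize(k['img'][v-75:v+75,u-50:u+50],(400,600),interpolation=cv2.INTER_CUBIC))
    for z in (.182,.13,.062): print(z,(proj(k,[.5823,-.206,z])-[u-50,v-75])*4+1.5)
cv2.imwrite('pics/c5.png',np.hstack(c))
```

```text
9.925 [ 0.58193102 -0.20679577  0.21070455] [1.47848444e-04 7.67786702e-01 6.40705511e-01 8.14221959e-05] [-0.19478604 -0.82677733 -0.4432084 ] 31.31761372089386
186 169
0.182 [191.86629965 228.90440049]
0.13 [202.34287172 301.81621461]
0.062 [215.29312154 391.94361518]
276 138
0.182 [206.44884897 234.34314152]
0.13 [204.35418657 302.31204893]
0.062 [201.73590798 387.27158032]
```

View pics/c5.png

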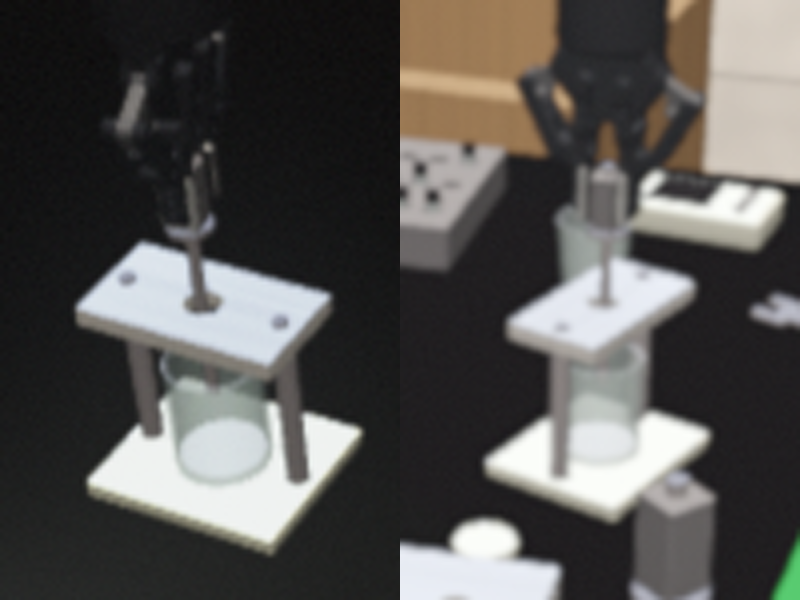

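The crop shows the rod through the middle of the bore at (203,301) and (604,301), and its tip in the glass at about (213,387), where a depth of 25 mm predicts it.

```bash
python3 -c "
from h import *
print(robot.hand_in())"
```

```text
the job is handed in; nothing more can be done
None
```

I took the probe out of its stand with a grip of about 31 N and lowered it through the guide hole. I then handed it in held still and upright, about 1 mm off centre, with the tip about 25 mm below the glass rim; no contact showed on the wrist force, and the hand-in gave no verdict.

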